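# Unlock the sharps box and draw the long foam knife out

## Robot

A 7-joint arm with a two-finger parallel gripper is mounted at the origin on the work surface. World frame = base frame: x ahead of the robot, y to its left, z up, the work surface at z = 0. Lengths are in m, angles in rad, forces in N, time in s.
With the tool pointing down it reaches from about 0.4 to 0.875 m from the base axis. Payload 19.3 kg.
Tool frame: the origin (TCP) lies midway between the tips of the shut fingers; the grasp point (between the pads) lies 19 mm behind it (bot.pinch_z is the distance from the TCP to the grasp point, in m); z points along the fingers, y is the direction in which the jaws open and shut (so a half turn about z gives the same grasp; the last joint's range is limited). The gripper opens to 85 mm and grips with 20 to 120 N. Pads are 22 mm wide; open, the fingers measure 114 mm over their backs; the gripper's body (76 mm by 85 mm) begins 54 mm behind the grasp point. The pads swing forward as they close: fully open they stand 13 mm farther back than shut.
Start: joints at [-1.221, 0.521, -0.036, 1.599, 0.021, 1.021, -0.113], TCP at [0.255, 0.571, 0.231] pointing down, gripper open.
Joint ranges: [-2.91, 2.91], [-0.3, 2.13], [-1.5, 1.42], [0.17, 2.43], [-1.26, 4.41], [0.16, 1.93], [-2.52, 2.52]. Speed limits (rad/s): [1.89, 1.89, 2.39, 2.39, 3.01, 3.01, 3.01].

## Interface

Orientations are given as [roll, pitch, yaw] about the fixed x, y, z axes, in that order (R = Rz(yaw) Ry(pitch) Rx(roll)).
In Python, from workcell import bot gives the robot as it stands. The module is installed in compiled form; this text tells all that it offers.
- The arm moves only by the tool move_arm, never from a script. Its argument "moves" is text: rows parted by semicolons, each of 4 numbers parted by spaces: the shift along the tool's x, y, z in mm, then the turn about the tool's z in rad. In form: dx dy dz yaw; .... A call has exactly 10 rows; each row is the pose to reach, as a shift and turn from the pose commanded when the call began, along the tool's axes at that moment; what a row does not reach only later rows make up. A row lasts 1/12 s, in which the tool goes at most 41.7 mm and 7.16 degrees, less where a joint would pass 70% of its speed; a pose out of reach is approached as far as the arm can. A call with a gripper value outside its range is refused whole. "grip" is the opening, from 0 (shut) to 1 (fully open), set as the call begins (left out, the last holds). The fingers move at their own pace and stop on an object; "grip_force" is the grip in N (left out, the last holds). Time passes only in rows, so rows that repeat a pose let the fingers close, or fill a call up. It gives the time, the measured TCP pose, the force and the opening at its end, in the units of the state.
- bot.observe(): the state, without advancing time (a new reading comes with each control period).
- bot.grab_frame(name): name is "side" or "top" or "wrist"; returns a dict with "frame" (400x640x3 uint8, red, green, blue), "z_map" (400x640 float32, m along the optical axis (not along the pixel's ray), 0 where there is no reading), "K" (3x3 intrinsics, pixels), "eye" and "attitude" of the camera in the world. Camera axes: x right, y up, looking along -z (the intrinsics and any distortion apply to the point x, -y, -z); pixel columns grow to the right and rows downward; lengths in m; the calibration is good to about 2 mm. A picture is of the moment at which its call begins.
- bot.job_done(): hands the job in, once; it reports no verdict.
Trained networks look in a picture, given as the dict that the camera call returned (one of the last four; its "shot" number tells which), for a name from the list of things; names that differ only in an ending like _2 or _b are one class to them, and where a whole thing is asked for, a point or a joint stands for the part that bears it (a point fixed in the world has none). Each returns a list of dicts, best first, with "conf" (0 to 1); they miss things now and then, are a little off and sometimes report something else, mostly with a low value. They report only what shows in the picture. A call takes as long as a camera call.
- bot.search_frame(picture, label): "at" ([column, row] in pixels, amid what is visible of it).
- bot.pinpoint(picture, label): "at" ([column, row] in pixels: a listed point, or the origin of a listed thing).
The state is a dict: "clock": time; "qpos": joint angles; "qd": joint speeds; "joint_efforts": joint torques, N m; "position": TCP position; "tool_rot": TCP orientation; "force": force on the tool from outside, world axes, zero at the start; "moment": the same for the moment, N m; "grip_width": finger opening in m.
Only numpy, scipy, OpenCV 4.12 (cv2) and the standard library are available. Lean on these libraries where they do the work, as an engineer would, in place of code of your own. Each camera call takes 0.05 s, during which the arm holds its last target. There are 200 camera calls.

## Task

Take the key from its wooden stand, push it fully home into the lock of the grey sharps box and turn it anticlockwise (seen from above) until the steel bar has swung as far as it goes off the opening; leave the key in the lock. The sheathed knife in the box is longer than the opening, so slide it back towards the robot under the wide ledge, tip its far end up and draw it out on the slant. Finish while still holding the knife in the gripper, still and touching nothing else, every part of it at least 5 cm above the top of the box; leave the other things on the table where they stand.

Things in the scene. Friction and masses are not known exactly. Their poses are not given: they have to be found in the camera images.
- box: Grey steel box fixed to the table, 356 (x) x 146 (y) x 65 mm high, walls 3 mm, floor 5 mm. Origin: centre of its underside; x along it, away from the robot. Inside 350 x 140 mm, ledge undersides 62 mm above the table. Its top is open from x=-100 to +150 mm, between a wide ledge (robot's end) and a narrow one. The lock housing is on its +y side: x 15 to 85, y 73 to 151, 65 mm high.
- opening (a point): Centre of the opening (250 x 140 mm) in the box's top, 65 mm above the table; axes as the box. Inside, the wide ledge at the robot's end is 75 mm deep, the far one 25 mm.
- lock (a joint): Turn of the lock cylinder and its bar, rad: 0 = locked, bar straight across the opening; grows anticlockwise from above to the stop at 1.3 = fully open, bar off the opening, pointing to the far end. Starts at 0 to 0.2. Friction 0.1 N m; stays where left. Cylinder: 44 mm square steel block, top 94 mm above the table, axis at x=50, y=115 mm in the box's frame.
- slot (a point): Centre of the mouth of the key slot, on the cylinder's axis at its top. The slot is 20.5 mm long along this point's x, 8.5 mm wide along its y, 22 mm deep, with a 3 mm chamfer. Turns with the cylinder; a half turn of the key makes no difference.
- bar_end (a point): Upper edge of the free end of the flat steel bar, 150 mm from the lock's axis; turns with the cylinder. The bar is 16 mm wide and lies 69 to 77 mm above the table.
- key: Steel key standing blade down in its stand, 62 mm tall, 50 g. Origin: centre of the blade's lower end; z up. Blade 18 (x) x 6 (y) mm, 28 mm long, last 5 mm only 12 x 3.5 mm; above it the bow, a flat plate 34 (x) x 8 (y) mm, 28 to 62 mm above the origin, to be pinched across its 8 mm. Seated, the blade is 22 mm deep and the bow begins 6 mm above the lock.
- stand: Wooden key stand fixed to the table, 56 (x) x 48 (y) x 30 mm high; origin: centre of its underside. The key stands loosely in a slot in its top, 20 mm deep, and is drawn straight up.
- knife: Foam knife in its rigid sheath, flat on the box's floor, 300 mm long, 0.13 to 0.25 kg. Origin: centre of its underside, near the centre of mass; x to the sheath's tip, away from the robot. Wooden handle x -150 to -30 mm, 24 wide, 20 high; black sheath x -30 to 150 mm, 26 wide, 22 high. Starts with its tip 12 to 22 mm under the far ledge; can slide back about 40 mm.
- grip (a point): Middle of the knife at mid-height (11 mm above its underside), where it is well gripped across its 26 mm width; axes as the knife.
- tip (a point): Centre of the sheath's end of the knife (x=+150 mm, at mid-height).
- butt (a point): Centre of the handle's end of the knife (x=-150 mm, at mid-height).
- spool: Bystander: wooden ribbon core, ring 60 mm across, 28 mm high; origin under its centre.
- vase: Bystander: green glass vase, 72 mm across, 130 mm tall; origin under its centre.
- candle: Bystander: amber candle jar, 68 mm across, 75 mm tall; origin under its centre.
- pot: Bystander: terracotta pot, 100 mm across, 85 mm tall; origin under its centre.
- spray: Bystander: white bottle, 56 mm across, 170 mm tall; origin under its centre.
- foam: Bystander: small carton, 110 x 75 x 50 mm; origin under its centre.

How it is judged:
On the way, in this order (a step that is already met when the one before it is completed fails the run):
1. the key stands fully home in the lock while the bar is still across the opening (z of key in the frame of slot below -0.016 m and horizontal distance between key and slot below 0.006 m and value of joint lock below 0.5 rad), for 0.1 s.
2. the lock is turned fully open with the key in it (z of key in the frame of slot below -0.016 m and horizontal distance between key and slot below 0.006 m and value of joint lock above 1.15 rad), for 0.1 s.
3. the knife is on the slant in the opening: its tip out above the box, its butt still below the top (height (world z) of tip above 0.085 m and height (world z) of butt below 0.06 m and contact force between knife and the fingers above 1 N), for 0.05 s.
At the end, for the whole second after the job is handed in: The knife is held still (under 30 mm/s) in the gripper, both ends' centres more than 122 mm above the table (about 5 cm above the box's top), touching neither box nor key; the key is still at least 16 mm deep in the lock and the lock is open beyond 1.1 rad (height (world z) of each of tip, butt above 0.122 m and contact force between knife and the fingers above 2 N and linear speed of knife below 0.03 m/s and contact force between knife and box below 0.3 N and contact force between knife and key below 0.3 N and z of key in the frame of slot below -0.016 m and horizontal distance between key and slot below 0.006 m and value of joint lock above 1.1 rad); the arm keeps its last pose, push and grip.
It fails at once if one of the bystanders was moved by more than 25 mm (distance of any of spool, vase, candle, pot, spray, foam from where it was at the start of the episode above 0.025 m).
It also fails if it takes over 58 s, if anything falls off the work surface, if the arm or the gripper's body presses on something with over 40 N, if the wrist force passes 120 N, or if a joint passes its speed limit or range.

## Working session

There is one attempt and no reset: what is moved stays moved. The work goes in short steps, Python scripts to look and compute and a tool call to move; the robot and the scene stay as the last step left them, time stands still between calls to the robot, and variables do not carry over. Pictures are saved under pics/ and viewed, about 8 in all and at most 12, crops included, and the job is handed in when it is done.

Besides the shell and the picture viewer there is one more tool, called as name(argument=value, ...) on one line, values as JSON. move_arm: Moves the arm, as the interface text tells. Its arguments: {"type":"object","properties":{"moves":{"type":"string"},"grip":{"type":"number"},"grip_force":{"type":"number"}},"required":["moves"]}

```bash
mkdir -p pics
cat > h.py <<'E'
import numpy as np, cv2
from workcell import bot
from scipy.spatial.transform import Rotation as R
def Rm(p):
    a=np.array(p["attitude"],float)
    return a if a.shape==(3,3) else (R.from_euler('xyz',a).as_matrix() if a.size==3 else R.from_quat(a).as_matrix())
def ray(p,uv):
    K=np.array(p["K"]); x=np.array([(uv[0]-K[0,2])/K[0,0],(uv[1]-K[1,2])/K[1,1],1.])
    return Rm(p)@np.array([x[0],-x[1],-x[2]])
def atz(p,uv,z):
    d=ray(p,uv); e=np.array(p["eye"]); return e+d*(z-e[2])/d[2]
def depth(p,uv):
    u,v=int(round(uv[0])),int(round(uv[1])); z=p["z_map"][max(v,0):v+1,max(u,0):u+1]
    return np.array(p["eye"])+ray(p,uv)*float(z[0,0]) if z.size else None
def cloud(p):
    K=np.array(p["K"]); v,u=np.mgrid[:400,:640]; z=p["z_map"]
    c=np.stack([(u-K[0,2])/K[0,0]*z,-(v-K[1,2])/K[1,1]*z,-z],-1)
    return c@Rm(p).T+np.array(p["eye"])
def save(p,n,crop=None,s=1):
    f=p["frame"][...,::-1]
    if crop: f=f[crop[1]:crop[3],crop[0]:crop[2]]
    cv2.imwrite("pics/"+n,cv2.resize(f,None,fx=s,fy=s,interpolation=cv2.INTER_CUBIC))
E
python3 - <<'E'
from h import *
np.set_printoptions(precision=4,suppress=True)
o=bot.observe(); print(o["position"],o["tool_rot"],bot.pinch_z)
ims=[]
for n in ("top","side"):
    p=bot.grab_frame(n); ims.append(p["frame"][...,::-1]); print(n,p["eye"],p["attitude"],p["K"],[k for k in p])
    for l in ["box","opening","slot","bar_end","key","stand","knife","grip","tip","butt","spool","vase","candle","pot","spray","foam"]:
        r=bot.pinpoint(p,l)[:1]
        for q in r: print(l,round(q["conf"],2),np.round(q["at"],1),depth(p,q["at"]))
    np.savez("pics/%s.npz"%n,z=p["z_map"],c=cloud(p),f=p["frame"])
    save(p,n+"0.png",s=1.25)
E
```

```text
[0.2546 0.5704 0.2307] [-3.1405  0.0001  2.7218] 0.0187
top [0.5423 0.0327 1.3524] [ 0.046  -0.0185 -1.5906] [[394.1377   0.     317.4995]
 [  0.     394.1377 199.9804]
 [  0.       0.       1.    ]] ['frame', 'z_map', 'K', 'eye', 'attitude', 'shot']
box 0.92 [310.9 199.8] [0.6038 0.0291 0.0282]
opening 0.73 [310.4 195.3] [0.6188 0.0305 0.0304]
slot 0.9 [271.8 195.2] [0.618  0.1541 0.0904]
bar_end 0.6 [311.  176.8] [0.6765 0.0275 0.0744]
key 0.4 [413.6 231.8] [ 0.4895 -0.3135  0.0318]
stand 0.54 [419.3 231.8] [ 0.4907 -0.3218  0.0715]
knife 0.74 [305.9 196.8] [0.6144 0.0458 0.0246]
tip 0.62 [301.9 154.3] [0.7582 0.0566 0.0284]
butt 0.63 [317.8 240.3] [0.4697 0.0093 0.0647]
spool 0.56 [391.  162.5] [ 0.7293 -0.251  -0.0017]
vase 0.56 [422.4 173.6] [ 0.6787 -0.3324  0.0908]
candle 0.86 [210.4 253.8] [0.4347 0.3536 0.0804]
pot 0.74 [189.5 182.1] [0.6732 0.4419 0.0043]
spray 0.77 [158.5 222.1] [0.5391 0.5254 0.061 ]
foam 0.6 [462.5 226.7] [ 0.5038 -0.4726  0.0494]
side [ 0.1594 -0.704   0.8582] [ 0.8338  0.0144 -0.5707] [[366.7687   0.     317.5726]
 [  0.     366.7687 203.7695]
 [  0.       0.       1.    ]] ['frame', 'z_map', 'K', 'eye', 'attitude', 'shot']
opening 0.87 [320.9 201.5] [0.6701 0.0929 0.0096]
slot 0.57 [304.6 175.1] [0.6464 0.1566 0.0942]
bar_end 0.66 [334.8 197.8] [0.6749 0.0173 0.0796]
key 0.54 [396.7 264.2] [ 0.6937 -0.2662  0.0265]
stand 0.83 [346.6 317.1] [ 0.4749 -0.3249  0.0296]
knife 0.64 [315.8 216.5] [0.6052 0.0233 0.0285]
grip 0.68 [316.5 217. ] [0.6052 0.019  0.0297]
tip 0.76 [347.7 195.9] [0.7502 0.047  0.0299]
spool 0.41 [276.6 155.1] [0.6594 0.3947 0.0342]
vase 0.7 [419.  292.5] [ 0.668  -0.3771  0.0445]
candle 0.76 [226.9 187.6] [0.424  0.3355 0.0179]
pot 0.77 [272.2 156.3] [0.6452 0.4063 0.0274]
spray 0.58 [233.  152.9] [0.5308 0.5329 0.0153]
foam 0.59 [396.7 369.2] [ 0.4839 -0.4965  0.0507]
```

View pics/top0.png

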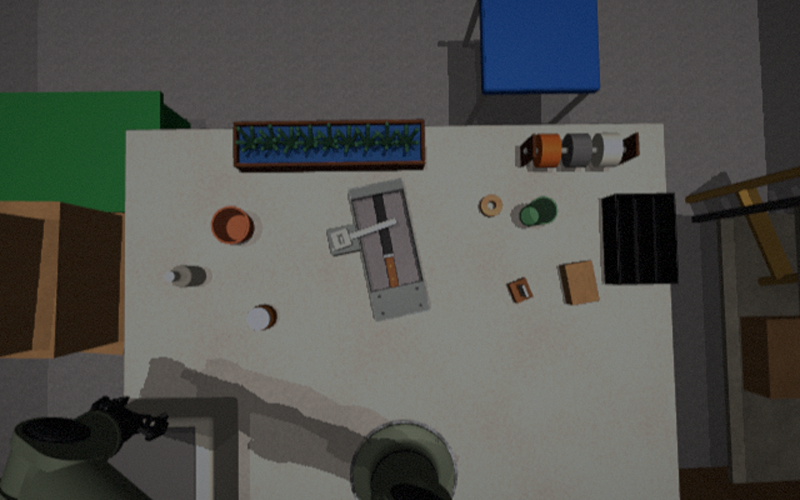

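View pics/side0.png

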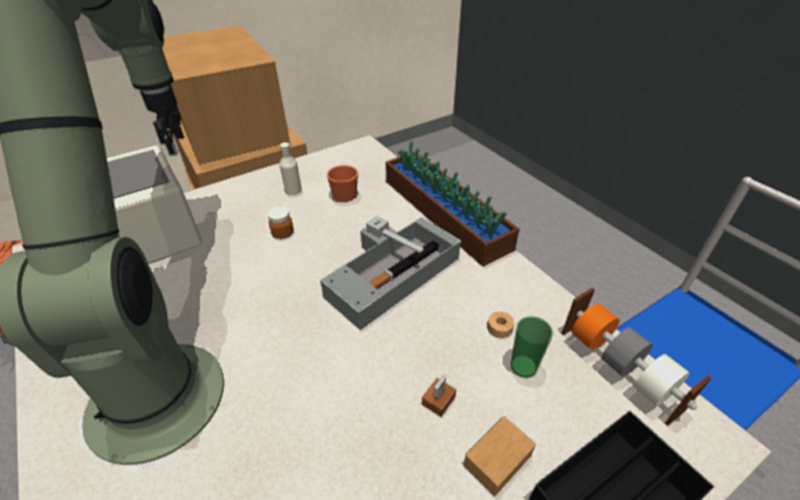

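The top view shows the box mid-table with its bar across the opening (bar end about 395,221), the lock at (341,238) and the stand with the key at (519,290). The side view shows the key upright at (440,385), and no bystander is close to it.

Run:
```python
from h import *
np.set_printoptions(precision=4,suppress=True)
for n in("top","side"):
    d=np.load(f"pics/{n}.npz"); c=d["c"]
    def rect(m,name):
        q=c[m][:,:2].astype(np.float32)*1000
        r=cv2.minAreaRect(q); print(n,name,len(q),r, np.median(c[m][:,2]))
    X,Y,Z=c[...,0],c[...,1],c[...,2]
    rect((Z>.058)&(Z<.072)&(abs(X-.6)<.22)&(abs(Y-.04)<.2),"boxtop")
    rect((Z>.084)&(Z<.105)&(abs(X-.62)<.1)&(abs(Y-.15)<.06),"cyl")
    m=(Z>.072)&(Z<.083)&(abs(X-.64)<.1)&(abs(Y-.08)<.09); rect(m,"bar")
    rect((Z>.022)&(Z<.035)&(abs(X-.49)<.05)&(abs(Y+.32)<.05),"stand")
    m=(Z>.042)&(Z<.085)&(abs(X-.49)<.05)&(abs(Y+.32)<.05); rect(m,"key"); print(c[m][:40:2])
```

```text
top boxtop 1883 ((598.7052001953125, 67.86405181884766), (356.53924560546875, 223.95372009277344), 11.104905128479004) 0.06468007923070007
top cyl 180 ((633.3482666015625, 151.99366760253906), (44.423667907714844, 44.09574890136719), 18.224822998046875) 0.09340093678451422
top bar 203 ((648.5919189453125, 83.7363510131836), (31.97440528869629, 158.5694580078125), 17.48171615600586) 0.07646009735430703
top stand 183 ((489.7868347167969, -323.8674621582031), (56.324913024902344, 48.244239807128906), 20.348726272583008) 0.029822731598269092
top key 46 ((490.08123779296875, -323.3404235839844), (33.01805114746094, 8.905882835388184), 21.683116912841797) 0.06837899550043025
[[ 0.5058 -0.3183  0.046 ]
 [ 0.5061 -0.3206  0.0618]
 [ 0.5028 -0.3159  0.0545]
 [ 0.5032 -0.3177  0.0721]
 [ 0.4994 -0.3163  0.0527]
 [ 0.4999 -0.3181  0.0705]
 [ 0.4998 -0.3243  0.0717]
 [ 0.4963 -0.3178  0.0588]
 [ 0.4967 -0.3203  0.074 ]
 [ 0.493  -0.3175  0.0596]
 [ 0.4933 -0.3211  0.0706]
 [ 0.4893 -0.3202  0.0495]
 [ 0.4901 -0.3208  0.0714]
 [ 0.4898 -0.3281  0.0686]
 [ 0.4867 -0.3213  0.069 ]
 [ 0.4867 -0.327 
[... 630 characters left out ...]
1465) 0.030724755963875583
side key 97 ((488.6091003417969, -325.02362060546875), (35.19399642944336, 8.724360466003418), 22.1857852935791) 0.06643413036057721
[[ 0.5014 -0.3167  0.0728]
 [ 0.4978 -0.3174  0.0723]
 [ 0.501  -0.3212  0.0744]
 [ 0.4944 -0.318   0.0714]
 [ 0.4964 -0.3231  0.0764]
 [ 0.5043 -0.3214  0.0675]
 [ 0.4948 -0.3215  0.0713]
 [ 0.4991 -0.324   0.0709]
 [ 0.4891 -0.321   0.0712]
 [ 0.493  -0.3239  0.0717]
 [ 0.4993 -0.3241  0.0664]
 [ 0.485  -0.3223  0.072 ]
 [ 0.4887 -0.3255  0.073 ]
 [ 0.4947 -0.326   0.0684]
 [ 0.4813 -0.3233  0.0722]
 [ 0.4845 -0.3269  0.0741]
 [ 0.4907 -0.3271  0.069 ]
 [ 0.5004 -0.3236  0.0559]
 [ 0.4821 -0.3263  0.071 ]
 [ 0.4839 -0.3317  0.0767]]
```

```bash
cat >> h.py <<'E'
def go(x,y,z,yaw,o=None):
    "shift in mm along tool axes + turn about tool z to a tool-down pose"
    o=o or bot.observe(); M=R.from_euler('xyz',o["tool_rot"]).as_matrix()
    d=M.T@(np.array([x,y,z])-o["position"])*1000
    w=np.arctan2(M[1,0],M[0,0]); t=(w-yaw+np.pi)%(2*np.pi)-np.pi
    print("clk %.2f"%o["clock"],"pos",np.round(o["position"],4),"rot",np.round(o["tool_rot"],4),"-> shift",np.round(d,1),"turn %.3f"%t, "alt %.3f"%(t-np.sign(t)*np.pi))
E
python3 -c "
from h import *
go(.60,.14,.30,1.2); go(.45,.2,.28,.36)"
```

```text
clk 1.70 pos [0.2548 0.5707 0.2313] rot [3.1416 0.     2.7217] -> shift [-490.8 -252.6  -68.7] turn 1.522 alt -1.620
clk 1.70 pos [0.2548 0.5707 0.2313] rot [3.1416 0.     2.7217] -> shift [-329.4 -258.9  -48.7] turn 2.362 alt -0.780
```

move_arm(moves="-35 -18 -20 0.12; -70 -36 -40 0.24; -105 -54 -60 0.36; -140 -72 -69 0.48; -175 -90 -69 0.6; -210 -108 -69 0.72; -245 -126 -69 0.84; -280 -144 -69 0.96; -315 -162 -69 1.08; -350 -180 -69 1.2", grip=1)

```text
clock: 2.53
position: [0.5019, 0.262, 0.3006]
tool_rot: [3.141, -0.001, 1.516]
force: [1.2, 1.0, -0.1]
grip_width: 0.0854
```

```bash
python3 -c "
from h import *
print(bot.observe()['qpos'])
go(.60,.14,.30,1.2)"
```

```text
[-0.83418695  0.37424537  0.33848011  1.68672966 -0.13664838  1.10321749
 -0.51054631]
clk 2.53 pos [0.5019 0.262  0.3006] rot [ 3.1412e+00 -5.0000e-04  1.5160e+00] -> shift [-116.5  104.6    0.6] turn 0.316 alt -2.826
```

move_arm(moves="-30 26 0 0.1; -60 52 0 0.2; -90 78 0 0.3; -116 105 0 0.32; -116 105 0 0.32; -116 105 0 0.32; -116 105 0 0.32; -116 105 0 0.32; -116 105 0 0.32; -116 105 0 0.32")

```text
clock: 3.37
position: [0.5998, 0.1437, 0.3005]
tool_rot: [-3.141, -0.0, 1.203]
force: [1.0, 0.6, 0.1]
grip_width: 0.0851
```

Run:
```python
from h import *
np.set_printoptions(precision=4,suppress=True)
p=bot.grab_frame("wrist"); o=bot.observe(); print(o["position"],o["tool_rot"],o["qpos"]); print(p["eye"],p["attitude"])
for l in ["slot","bar_end","opening","knife","grip","tip","butt"]:
    for q in bot.pinpoint(p,l)[:2]: print(l,round(q["conf"],2),np.round(q["at"],1),depth(p,q["at"]))
save(p,"w1.png",s=1.25); np.savez("pics/w1.npz",c=cloud(p),f=p["frame"])
c=cloud(p);X,Y,Z=[c[...,i] for i in range(3)]
m=(Z>.086)&(Z<.1)&(abs(X-.633)<.04)&(abs(Y-.15)<.04)
print(m.sum(),cv2.minAreaRect(c[m][:,:2].astype(np.float32)*1000))
m=(Z<.086)&(Z>.06)&(abs(X-.633)<.012)&(abs(Y-.152)<.012)
if m.sum()>5: print(m.sum(),cv2.minAreaRect(c[m][:,:2].astype(np.float32)*1000),np.median(c[m][:,2]))
```

```text
[0.5998 0.1435 0.3005] [-3.1416 -0.0004  1.203 ] [-0.6234  0.478   0.4374  1.5557 -0.2149  1.1556 -0.5098]
[0.6292 0.2193 0.443 ] [-0.3201  0.0002 -0.3678]
slot 0.61 [348.6 155.2] [0.6347 0.1495 0.0717]
bar_end 0.77 [416.5 247.2] [0.675  0.0116 0.0773]
opening 0.73 [375.1 240.3] [0.6298 0.0038 0.0057]
opening 0.31 [271.8 276.9] [0.4844 0.0314 0.0642]
knife 0.78 [357.6 226.8] [0.6135 0.0422 0.0262]
grip 0.92 [361.6 226.5] [0.6188 0.0411 0.0273]
tip 0.56 [457.8 181.1] [0.7588 0.0566 0.0272]
butt 0.6 [272.1 277. ] [0.4847 0.0311 0.0643]
1537 ((631.7360229492188, 152.09263610839844), (43.89522933959961, 44.10220718383789), 18.37972640991211)
123 ((631.5938720703125, 151.75570678710938), (20.03866195678711, 8.708155632019043), 18.989961624145508) 0.07247937852136349
```

View pics/w1.png

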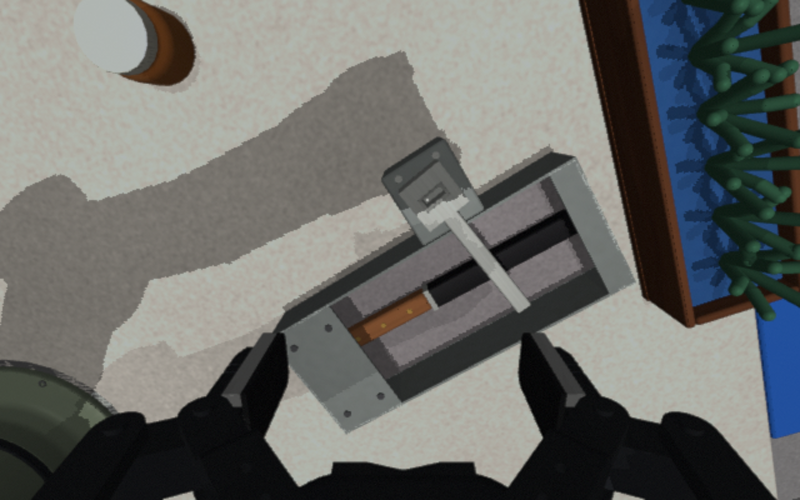

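The slot shows at (432,194): its long side is across the bar, roughly along the box, yaw 0.32. Next is the key.

```bash
python3 -c "
from h import *
go(.4895,-.324,.20,.36)"
```

```text
clk 3.77 pos [0.6002 0.1427 0.3003] rot [ 3.1415 -0.      1.2018] -> shift [-475.2   65.1  100.3] turn 0.842 alt -2.300
```

move_arm(moves="-38 5 0 0.08; -76 10 0 0.16; -114 15 0 0.24; -152 21 0 0.32; -190 26 5 0.4; -228 31 15 0.48; -266 36 25 0.56; -304 42 40 0.64; -342 47 55 0.72; -380 52 70 0.8")

```text
clock: 4.6
position: [0.511, -0.2321, 0.2299]
tool_rot: [3.141, -0.001, 0.398]
force: [1.9, 0.5, -0.1]
grip_width: 0.0852
```

```bash
python3 -c "
from h import *
go(.4895,-.324,.20,.36)"
```

```text
clk 4.60 pos [ 0.511  -0.2321  0.2299] rot [ 3.1412e+00 -5.0000e-04  3.9820e-01] -> shift [-55.5  76.3  29.9] turn 0.038 alt -3.103
```

move_arm(moves="-20 26 10 0.02; -40 52 20 0.04; -55 76 30 0.04; -55 76 30 0.04; -55 76 30 0.04; -55 76 30 0.04; -55 76 30 0.04; -55 76 30 0.04; -55 76 30 0.04; -55 76 30 0.04")

```text
clock: 5.43
position: [0.4911, -0.3214, 0.2005]
tool_rot: [3.142, -0.0, 0.363]
force: [1.0, -0.0, 0.0]
grip_width: 0.0854
```

Run:
```python
from h import *
np.set_printoptions(precision=4,suppress=True)
p=bot.grab_frame("wrist"); o=bot.observe(); print(o["qpos"])
c=cloud(p);X,Y,Z=[c[...,i] for i in range(3)]
for a,b in((.064,.08),(.022,.034)):
    m=(Z>a)&(Z<b)&(abs(X-.49)<.04)&(abs(Y+.323)<.04)
    print(m.sum(),cv2.minAreaRect(c[m][:,:2].astype(np.float32)*1000),np.percentile(c[m][:,2],[5,50,95]))
go(.4895,-.324,.20,.36)
save(p,"w2.png")
```

```text
[ 0.048   0.5786  0.6373  1.7592 -0.4146  0.9413 -0.3519]
339 ((489.5743408203125, -324.39385986328125), (33.20897674560547, 7.190347671508789), 20.945314407348633) [0.0696 0.0715 0.073 ]
2291 ((489.2147216796875, -324.6387939453125), (56.51689529418945, 47.96997833251953), 20.843212127685547) [0.0284 0.0299 0.0311]
clk 5.48 pos [ 0.491  -0.3215  0.2005] rot [ 3.1414 -0.0003  0.3625] -> shift [-2.3  1.8  0.5] turn 0.003 alt -3.139
```

move_arm(moves="-2.4 2.1 30 0; -2.4 2.1 60 0; -2.4 2.1 90 0; -2.4 2.1 120 0; -2.4 2.1 145 0; -2.4 2.1 158 -0.003; -2.4 2.1 158 -0.003; -2.4 2.1 158 -0.003; -2.4 2.1 158 -0.003; -2.4 2.1 158 -0.003")

```text
clock: 6.32
position: [0.49, -0.3252, 0.0439]
tool_rot: [3.14, -0.001, 0.365]
force: [0.9, -0.3, 0.9]
grip_width: 0.0856
```

```bash
python3 -c "
from h import *
go(.4895,-.3243,.042,.3655)"
```

```text
clk 6.32 pos [ 0.49   -0.3252  0.0439] rot [ 3.1399e+00 -1.5000e-03  3.6480e-01] -> shift [-0.1 -1.   1.9] turn -0.001 alt 3.141
```

move_arm(moves="0 -0.5 1 0; 0 -0.5 1 0; 0 -0.5 1 0; 0 -0.5 1 0; 0 -0.5 1 0; 0 -0.5 1 0; 0 -0.5 1 0; 0 -0.5 1 0; 0 -0.5 1 0; 0 -0.5 1 0", grip=0, grip_force=80)

```text
clock: 7.15
position: [0.489, -0.3242, 0.0414]
tool_rot: [-3.141, -0.0, 0.365]
force: [-1.6, 1.9, 4.9]
grip_width: 0.007
```

```bash
python3 -c "
from h import *
o=bot.observe(); print(o['force'],o['grip_width'],o['position'])"
```

```text
[-1.57764641  1.90163917  4.85096692] 0.006951027764500353 [ 0.48898122 -0.32422432  0.04139235]
```

move_arm(moves="0 0 -8 0; 0 0 -18 0; 0 0 -30 0; 0 0 -50 0; 0 0 -75 0; 0 0 -105 0; 0 0 -135 0; 0 0 -155 0; 0 0 -165 0; 0 0 -165 0")

```text
clock: 7.98
position: [0.4898, -0.3248, 0.209]
tool_rot: [3.139, -0.003, 0.365]
force: [-0.3, -0.0, -0.7]
grip_width: 0.0068
```

Run:
```python
from h import *
np.set_printoptions(precision=4,suppress=True)
p=bot.grab_frame("wrist"); o=bot.observe(); print(o["position"],o["grip_width"])
print(bot.pinpoint(p,"key")[:2])
save(p,"w3.png",s=1.25)
go(.6317,.1521,.20,.321)
```

```text
[ 0.4893 -0.3243  0.2072] 0.006635814039592605
[{'at': [319.5, 239.0], 'conf': 0.81}]
clk 8.08 pos [ 0.4889 -0.324   0.2061] rot [-3.1414 -0.0001  0.3649] -> shift [ 303.3 -393.8    6.2] turn 0.044 alt -3.098
```

View pics/w3.png

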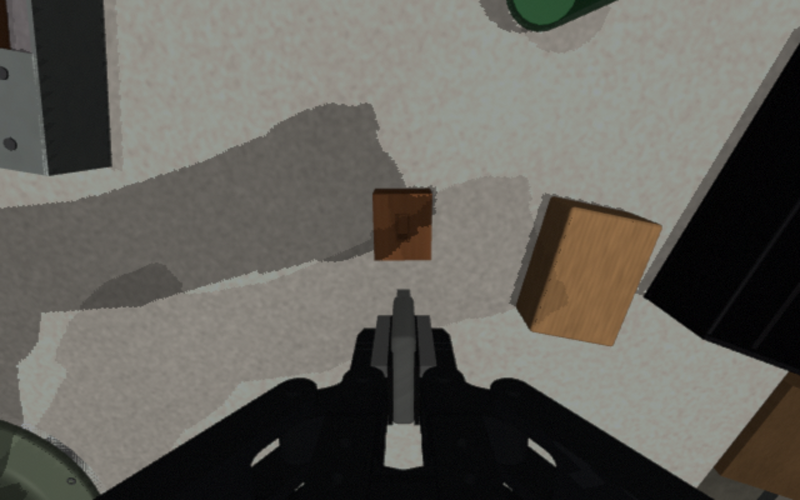

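The key is held upright at (403,310–420) and the stand is empty. I'll carry it to the lock.

move_arm(moves="25 -32 0 0; 50 -65 0 0; 75 -97 0 0; 100 -130 0 0.01; 125 -162 0 0.02; 150 -195 0 0.03; 175 -227 0 0.04; 200 -260 0 0.044; 225 -292 0 0.044; 250 -325 0 0.044")

```text
clock: 8.92
position: [0.6062, 0.0705, 0.2049]
tool_rot: [3.142, 0.002, 0.321]
force: [1.4, 0.1, -0.2]
grip_width: 0.0069
```

```bash
python3 -c "
from h import *
go(.6317,.1521,.18,.321)"
```

```text
clk 8.92 pos [0.6062 0.0705 0.2049] rot [3.1416e+00 2.1000e-03 3.2080e-01] -> shift [ 49.9 -69.4  24.8] turn -0.000 alt 3.141
```

move_arm(moves="17 -23 8 0; 34 -46 16 0; 51 -69 25 0; 51 -69 25 0; 51 -69 25 0; 51 -69 25 0; 51 -69 25 0; 51 -69 25 0; 51 -69 25 0; 51 -69 25 0")

```text
clock: 9.75
position: [0.6333, 0.1496, 0.1815]
tool_rot: [-3.141, -0.0, 0.32]
force: [0.1, -0.6, -0.4]
grip_width: 0.007
```

Run:
```python
from h import *
np.set_printoptions(precision=4,suppress=True)
p=bot.grab_frame("wrist"); o=bot.observe()
print(bot.pinpoint(p,"slot")[:1])
c=cloud(p);X,Y,Z=[c[...,i] for i in range(3)]
m=(Z>.088)&(Z<.1)&(abs(X-.633)<.04)&(abs(Y-.15)<.04)
print(m.sum(),cv2.minAreaRect(c[m][:,:2].astype(np.float32)*1000))
m=(Z<.088)&(Z>.06)&(abs(X-.633)<.012)&(abs(Y-.152)<.012)
if m.sum()>5: print(m.sum(),cv2.minAreaRect(c[m][:,:2].astype(np.float32)*1000),np.median(c[m][:,2]))
# held key: points between z .13 and .185 near tool
m=(Z>.14)&(Z<.175)&(abs(X-.632)<.03)&(abs(Y-.152)<.02)
print("key",m.sum(),np.percentile(c[m],[1,50,99],axis=0) if m.sum() else 0)
go(.6317,.1521,.13,.321)
save(p,"w4.png",(220,100,420,400),2)
```

```text
[{'at': [320.3, 209.6], 'conf': 0.84}]
2965 ((631.7930908203125, 151.92335510253906), (44.570960998535156, 44.125152587890625), 18.244667053222656)
254 ((628.7387084960938, 151.0236358642578), (15.072120666503906, 8.189226150512695), 18.27382469177246) 0.07240426022021579
key 52 [[0.6407 0.1495 0.1547]
 [0.6418 0.1522 0.1583]
 [0.6428 0.1549 0.1621]]
clk 9.85 pos [0.6333 0.1498 0.1815] rot [-3.1415 -0.0002  0.3205] -> shift [-0.8 -2.6 51.5] turn -0.001 alt 3.141
```

View pics/w4.png

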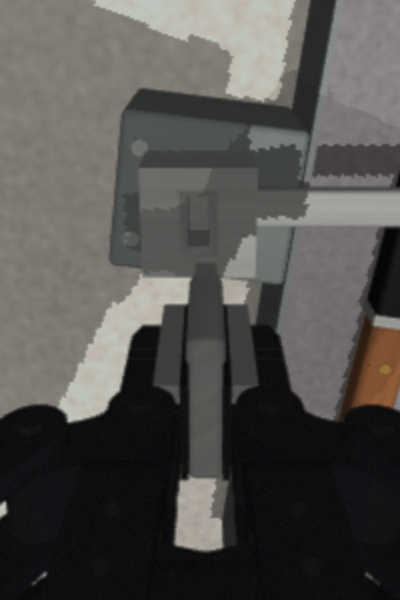

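Slot and key blade are aligned in direction; the key is about 2.6 mm off sideways. I'll correct that and go down to just above the mouth.

move_arm(moves="-1 -2.5 15 0; -1 -2.5 30 0; -1 -2.5 45 0; -1 -2.5 50 0; -1 -2.5 50 0; -1 -2.5 50 0; -1 -2.5 50 0; -1 -2.5 50 0; -1 -2.5 50 0; -1 -2.5 50 0")

```text
clock: 10.68
position: [0.6317, 0.1522, 0.1318]
tool_rot: [-3.142, -0.001, 0.321]
force: [-0.2, -0.2, -0.2]
grip_width: 0.0067
```

```bash
python3 -c "
from h import *
o=bot.observe();print(o['force'])
go(.6316,.1520,.103,.320)"
```

```text
[-0.23345787 -0.2158583  -0.22515469]
clk 10.68 pos [0.6317 0.1522 0.1318] rot [-3.1415e+00 -6.0000e-04  3.2090e-01] -> shift [-0.2  0.2 28.8] turn 0.001 alt -3.141
```

move_arm(moves="0 0 4 0; 0 0 8 0; 0 0 12 0; 0 0 16 0; 0 0 20 0; 0 0 24 0; 0 0 27 0; 0 0 29 0; 0 0 30 0; 0 0 30 0")

```text
clock: 11.52
position: [0.6319, 0.1521, 0.1029]
tool_rot: [-3.141, -0.001, 0.321]
force: [-9.0, -1.4, 28.5]
grip_width: 0.0071
```

```bash
python3 -c "
from h import *
o=bot.observe();print(o['force'],o['moment'])
go(.6316,.1520,.103,.320)"
```

```text
[-8.97468461 -1.37871162 28.47432873] [-0.1236707   2.34277266 -0.00568148]
clk 11.52 pos [0.6319 0.1521 0.1029] rot [-3.1409e+00 -1.0000e-03  3.2060e-01] -> shift [-0.3 -0.  -0.1] turn 0.001 alt -3.141
```

move_arm(moves="-0.3 0 -1 0; -0.3 0 -1 -0.1; -0.3 0 -1 -0.2; -0.3 0 -1 -0.3; -0.3 0 -1 -0.4; -0.3 0 -1 -0.5; -0.3 0 -1 -0.6; -0.3 0 -1 -0.7; -0.3 0 -1 -0.8; -0.3 0 -1 -0.9")

```text
clock: 12.35
position: [0.6318, 0.1524, 0.1033]
tool_rot: [3.141, -0.001, 1.226]
force: [-2.9, 0.9, 12.8]
grip_width: 0.0068
```

```bash
python3 -c "
from h import *
o=bot.observe();print(o['force'],o['moment'],o['qpos'])
go(.6316,.1520,.103,.32+1.18)"
```

```text
[-2.85961519  0.92652511 12.81616106] [ 0.28086387  0.8280688  -0.10873259] [-0.54255068  0.73814031  0.3370499   1.64451392 -0.31278999  0.81096093
 -0.41532378]
clk 12.35 pos [0.6318 0.1524 0.1033] rot [ 3.1407e+00 -1.4000e-03  1.2256e+00] -> shift [-0.4 -0.   0.3] turn -0.274 alt 2.867
```

move_arm(moves="0 0 0 -0.08; 0 0 0 -0.16; 0 0 0 -0.22; 0 0 0 -0.27; 0 0 0 -0.3; 0 0 0 -0.3; 0 0 0 -0.3; 0 0 0 -0.3; 0 0 0 -0.3; 0 0 0 -0.3")

```text
clock: 13.18
position: [0.6316, 0.1524, 0.1032]
tool_rot: [3.141, -0.001, 1.521]
force: [-4.7, 1.2, 14.4]
grip_width: 0.0066
```

Run:
```python
from h import *
o=bot.observe();print(o['force'],o['moment'],o['tool_rot'],o['position'])
for n in("top","side"):
    p=bot.grab_frame(n);c=cloud(p);X,Y,Z=[c[...,i] for i in range(3)]
    B=np.array([.6048,.0296]); a=.194; bx=(X-B[0])*np.cos(a)+(Y-B[1])*np.sin(a); by=-(X-B[0])*np.sin(a)+(Y-B[1])*np.cos(a)
    for q in bot.pinpoint(p,"bar_end")[:1]:
        w=atz(p,q["at"],.077)[:2]-[.6317,.152]; print(n,q["conf"],w,"angle rel box",np.degrees(np.arctan2(w[1],w[0])-a), "lock",np.arctan2(w[1],w[0])-a+np.pi/2)
```

```text
[-4.70703711  1.23521017 14.44652502] [ 0.33655854  0.9703236  -0.13297724] [ 3.14068083e+00 -1.01370784e-03  1.52074020e+00] [0.63161099 0.15243832 0.10324465]
top 0.6 [ 0.14479501 -0.0180431 ] angle rel box -18.218472276906713 lock 1.2528240008795664
side 0.8 [ 0.14123793 -0.04311886] angle rel box -28.092410423862717 lock 1.0804912700769163
```

move_arm(moves="0 0 0 -0.03; 0 0 0 -0.06; 0 0 0 -0.08; 0 0 0 -0.08; 0 0 0 -0.08; 0 0 0 -0.08; 0 0 0 -0.08; 0 0 0 -0.08; 0 0 0 -0.08; 0 0 0 -0.08")

```text
clock: 14.22
position: [0.6315, 0.1524, 0.1032]
tool_rot: [3.141, -0.001, 1.601]
force: [-5.3, 0.2, 14.5]
grip_width: 0.0066
```

Run:
```python
from h import *
o=bot.observe();print(o['force'],o['moment'],o['tool_rot'],o['position'])
```

```text
[-5.29515719  0.18306754 14.50917108] [ 0.27904218  1.09299004 -0.09535403] [ 3.14074844e+00 -9.06373318e-04  1.60067596e+00] [0.63154532 0.1524301  0.10321462]
```

move_arm(moves="0 0 0 -0.02; 0 0 0 -0.04; 0 0 0 -0.06; 0 0 0 -0.06; 0 0 0 -0.06; 0 0 0 -0.06; 0 0 0 -0.06; 0 0 0 -0.06; 0 0 0 -0.06; 0 0 0 -0.06")

```text
clock: 15.05
position: [0.6315, 0.1524, 0.1032]
tool_rot: [3.141, -0.001, 1.661]
force: [-4.1, 0.6, 14.5]
grip_width: 0.0066
```

Run:
```python
from h import *
o=bot.observe();print(o['force'],o['moment'],o['tool_rot'],o['position'])
```

```text
[-4.10736202  0.57132116 14.53279004] [ 0.34227235  1.22229576 -0.08050767] [ 3.14070337e+00 -8.74719890e-04  1.66065915e+00] [0.63153584 0.15243428 0.10323946]
```

move_arm(moves="0 0 0 0; 0 0 0 0; 0 0 0 0; 0 0 0 0; 0 0 0 0; 0 0 -30 0; 0 0 -65 0; 0 0 -100 0; 0 0 -135 0; 0 0 -150 0", grip=1)

```text
clock: 15.88
position: [0.6325, 0.152, 0.257]
tool_rot: [3.137, -0.001, 1.66]
force: [-0.6, 0.2, 0.6]
grip_width: 0.0852
```

```bash
cat > m.py <<'E'
from h import *
import sys
np.set_printoptions(precision=4,suppress=True)
p=bot.grab_frame("wrist"); o=bot.observe(); print(o["position"],o["grip_width"],o["tool_rot"],o["qpos"])
c=cloud(p);X,Y,Z=[c[...,i] for i in range(3)]
def rect(m,n):
    if m.sum()>5: print(n,m.sum(),cv2.minAreaRect(c[m][:,:2].astype(np.float32)*1000),np.percentile(c[m][:,2],[5,50,95]))
rect((Z>.086)&(Z<.0975)&(abs(X-.633)<.04)&(abs(Y-.15)<.04),"cyl")
rect((Z>.120)&(Z<.15)&(abs(X-.632)<.03)&(abs(Y-.152)<.03),"keytop")
B=np.array([.6048,.0296]); a=.194; bx=(X-B[0])*np.cos(a)+(Y-B[1])*np.sin(a); by=-(X-B[0])*np.sin(a)+(Y-B[1])*np.cos(a)
m=(Z>.071)&(Z<.082)&(bx>.085)&(abs(by-.09)<.07); rect(m,"bar")
m=(Z>.015)&(Z<.034)&(abs(bx-.025)<.12)&(abs(by)<.066); rect(m,"knife")
for l in ["bar_end","grip","knife","tip","butt"]:
    for q in bot.pinpoint(p,l)[:1]: print(l,round(q["conf"],2),np.round(q["at"],1),depth(p,q["at"]),atz(p,q["at"],.016))
save(p,sys.argv[1],s=1.25)
E
python3 m.py w5.png
```

```text
[0.6331 0.1522 0.2582] 0.08520819856901897 [ 3.135  -0.0016  1.6604] [-0.5015  0.5507  0.2718  1.5128 -0.1592  1.093  -0.106 ]
cyl 1674 ((631.8184814453125, 151.8240966796875), (44.734195709228516, 44.0832405090332), 85.39530944824219) [0.0919 0.0938 0.095 ]
keytop 380 ((631.820556640625, 152.4944610595703), (7.910161018371582, 33.79054641723633), 4.779058456420898) [0.1274 0.1334 0.1348]
bar 4857 ((811.409423828125, 161.01953125), (284.2298889160156, 138.1475067138672), 13.730865478515625) [0.0724 0.0773 0.0805]
knife 3744 ((628.864501953125, 37.29619216918945), (240.05809020996094, 27.50157356262207), 10.00556468963623) [0.0182 0.0261 0.0279]
bar_end 0.95 [461.1 202.7] [ 0.8191  0.1191 -0.0011] [0.8109 0.124  0.016 ]
grip 0.68 [300.7 252.1] [0.6158 0.044  0.0274] [0.6155 0.0382 0.016 ]
knife 0.68 [300.  251.6] [0.6149 0.0441 0.0264] [0.6146 0.0389 0.016 ]
tip 0.97 [412.9 249.8] [0.7582 0.0595 0.0271] [0.7622 0.0544 0.016 ]
butt 0.83 [186.6 263.2] [0.4858 0.0371 0.0646] [0.4657 0.0088 0.016 ]
```

View pics/w5.png

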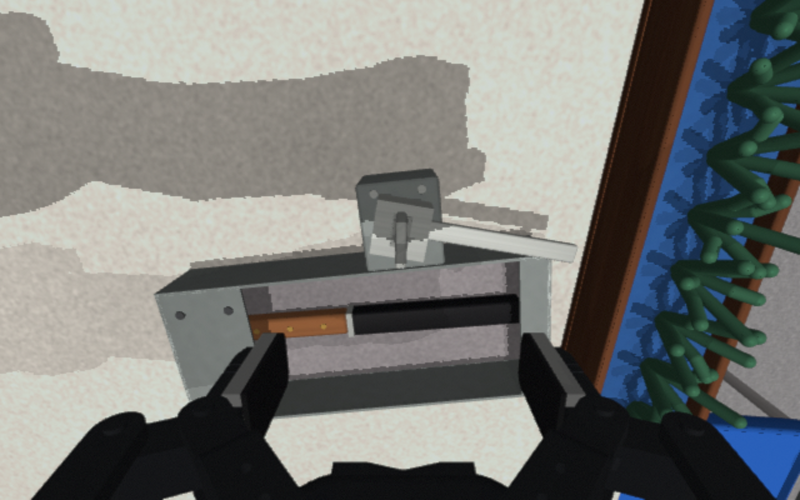

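The lock is fully open: cylinder yaw is 85.4°, i.e. about 1.30 rad in the box frame. The key is seated with its top at 0.134, and the bar ends off the opening at (575,252). Next I'll locate the knife precisely.

Run:
```python
from h import *
np.set_printoptions(precision=4,suppress=True)
p=bot.grab_frame("wrist");c=cloud(p);X,Y,Z=[c[...,i] for i in range(3)]
B=np.array([.6048,.0296]); a=.194; bx=(X-B[0])*np.cos(a)+(Y-B[1])*np.sin(a); by=-(X-B[0])*np.sin(a)+(Y-B[1])*np.cos(a)
s=p["frame"].astype(int).sum(-1); hsv=cv2.cvtColor(p["frame"],cv2.COLOR_RGB2HSV)
m=(Z>.0235)&(Z<.031)&(bx>-.098)&(bx<.148)&(abs(by)<.06)
q=c[m]; r=cv2.minAreaRect((q[:,:2]*1000).astype(np.float32)); print(r)
ang=np.radians(r[2] if abs(r[2])<45 else r[2]-90); d=np.array([np.cos(ang),np.sin(ang)]); n=np.array([-d[1],d[0]])
t=bx[m]
for lo in np.arange(-.1,.15,.01):
    k=m&(bx>=lo)&(bx<lo+.01)
    if k.sum()>20: print("%.3f"%lo,k.sum(),"by %.4f %.4f"%tuple(np.percentile(by[k],[2,98])),"z %.4f"%np.median(Z[k]),np.median(p["frame"][k],axis=0))
# box inner check: top rim
m2=(Z>.06)&(Z<.069)&(bx>-.19)&(bx<-.09)&(abs(by)<.09); print("ledge",np.percentile(bx[m2],[.5,99.5]),np.percentile(by[m2],[.5,99.5]))
```

```text
((628.68310546875, 37.21562194824219), (246.18836975097656, 27.357267379760742), 10.216938972473145)
-0.100 54 by 0.0057 0.0168 z 0.0247 [140.   89.5  55. ]
-0.090 85 by -0.0042 0.0163 z 0.0248 [138.  88.  55.]
-0.080 112 by -0.0044 0.0164 z 0.0249 [139.  90.  55.]
-0.070 113 by -0.0046 0.0155 z 0.0247 [138.  89.  55.]
-0.060 107 by -0.0055 0.0142 z 0.0249 [139.  89.  55.]
-0.050 111 by -0.0047 0.0155 z 0.0248 [139.  90.  55.]
-0.040 115 by -0.0052 0.0150 z 0.0248 [139.  89.  55.]
-0.030 114 by -0.0057 0.0147 z 0.0248 [137.  87.  54.]
-0.020 129 by -0.0091 0.0169 z 0.0270 [151. 152. 147.]
-0.010 143 by -0.0081 0.0165 z 0.0269 [31. 31. 32.]
-0.000 141 by -0.0081 0.0158 z 0.0268 [31. 30. 31.]
0.010 146 by -0.0086 0.0158 z 0.0268 [31. 30. 31.]
0.020 146 by -0.0083 0.0156 z 0.0267 [30. 29. 31.]
0.030 149 by -0.0089 0.0152 z 0.0268 [30. 29. 30.]
0.040 144 by -0.0095 0.0151 z 0.0267 [29. 29. 30.]
0.050 147 by -0.0096 0.0148 z 0.0268 [28. 28. 30.]
0.060 146 by -0.0094 0.0147 z 0.0267 [28.5 28.  29. ]
0.070 146 by -0.0100 0.0142 z 0.0268 [28. 28. 29.]
0.080 149 by -0.0104 0.0141 z 0.0267 [29. 28. 30.]
0.090 146 by -0.0096 0.0139 z 0.0268 [31. 31. 32.]
0.100 152 by -0.0112 0.0138 z 0.0268 [31.  31.  32.5]
0.110 144 by -0.0106 0.0134 z 0.0266 [31. 30. 32.]
0.120 150 by -0.0113 0.0131 z 0.0268 [31.  30.5 32. ]
0.130 148 by -0.0105 0.0129 z 0.0269 [31. 30. 32.]
0.140 122 by -0.0116 0.0127 z 0.0268 [31. 30. 32.]
ledge [-0.1778 -0.0931] [-0.0702  0.0734]
```

```bash
python3 -c "
from h import *
go(.6553,.0423,.15,.178)"
```

```text
clk 16.23 pos [0.6308 0.1519 0.251 ] rot [-3.1397e+00  5.0000e-04  1.6608e+00] -> shift [-111.3   14.8  101. ] turn 1.483 alt -1.659
```

move_arm(moves="-15 2 0 0.12; -30 4 0 0.24; -45 6 0 0.36; -60 8 10 0.48; -75 10 20 0.6; -90 12 40 0.72; -105 14 60 0.84; -111 15 80 0.96; -111 15 100 1.08; -111 15 100 1.2", grip=0.62, grip_force=40)

```text
clock: 17.07
position: [0.6541, 0.042, 0.1475]
tool_rot: [-3.14, 0.006, 0.454]
force: [-1.0, 0.8, -0.3]
grip_width: 0.053
```

```bash
python3 -c "
from h import *
go(.6553,.0423,.1,.178)"
```

```text
clk 17.07 pos [0.6541 0.042  0.1475] rot [-3.1403  0.006   0.4537] -> shift [ 1.5  0.3 47.5] turn 0.276 alt -2.866
```

move_arm(moves="1 0 0 0.1; 1 0 0 0.2; 1 0 10 0.28; 1 0 30 0.28; 1 0 45 0.28; 1 0 45 0.28; 1 0 45 0.28; 1 0 45 0.28; 1 0 45 0.28; 1 0 45 0.28")

```text
clock: 17.9
position: [0.6575, 0.0432, 0.1082]
tool_rot: [3.142, -0.001, 0.181]
force: [-0.2, 0.6, -0.0]
grip_width: 0.053
```

```bash
python3 -c "
from h import *
go(.6553,.0423,.01,.178)"
```

```text
clk 17.90 pos [0.6575 0.0432 0.1082] rot [ 3.1415e+00 -1.1000e-03  1.8070e-01] -> shift [-2.4  0.5 98.1] turn 0.003 alt -3.139
```

move_arm(moves="-2 0.5 20 0; -2 0.5 40 0; -2 0.5 60 0; -2 0.5 75 0; -2 0.5 85 0; -2 0.5 92 0; -2 0.5 97 0; -2 0.5 97 0; -2 0.5 97 0; -2 0.5 97 0")

```text
clock: 18.73
position: [0.6557, 0.0424, 0.0111]
tool_rot: [3.141, -0.001, 0.181]
force: [0.8, -0.6, 0.3]
grip_width: 0.0525
```

```bash
python3 -c "
from h import *
o=bot.observe();print(o['force'],o['moment'])
go(.6553,.0423,.006,.178)"
```

```text
[ 0.75230861 -0.55958704  0.29727503] [ 0.04318128 -0.02850482 -0.01839183]
clk 18.73 pos [0.6557 0.0424 0.0111] rot [ 3.1415e+00 -1.0000e-03  1.8080e-01] -> shift [-0.4  0.   5.1] turn 0.003 alt -3.139
```

move_arm(moves="0 0 2 0; 0 0 4 0; 0 0 4 0; 0 0 4 0; 0 0 4 0; 0 0 4 0; 0 0 4 0; 0 0 4 0; 0 0 4 0; 0 0 4 0", grip=0, grip_force=30)

```text
clock: 19.57
position: [0.6553, 0.0424, 0.0064]
tool_rot: [-3.142, -0.0, 0.181]
force: [0.5, 1.7, 1.5]
grip_width: 0.0253
```

```bash
python3 -c "
from h import *
o=bot.observe();print(o['force'],o['moment'],o['position'],o['grip_width'])
B=np.array([.6048,.0296,0]);Rb=R.from_euler('z',.194)
q=Rb.inv().apply(o['position']-B);print(q)
w=B+Rb.apply([q[0]-.034,0.001,q[2]]); go(*w,.18)"
```

```text
[0.53371578 1.73138459 1.52962926] [ 0.18280811 -0.16674426  0.01858969] [0.6552689  0.04243933 0.00636268] 0.025267894231036606
[0.05199738 0.00286881 0.00636268]
clk 19.57 pos [0.6553 0.0424 0.0064] rot [-3.1416e+00 -2.0000e-04  1.8080e-01] -> shift [-34.    2.3  -0. ] turn 0.001 alt -3.141
```

move_arm(moves="-4 0.3 -2 0; -8 0.6 -2 0; -13 0.9 -2 0; -18 1.2 -2 0; -23 1.5 -2 0; -28 1.8 -2 0; -32 2 -2 0; -34 2 -2 0; -34 2 -2 0; -34 2 -2 0")

```text
clock: 20.4
position: [0.6222, 0.0344, 0.0084]
tool_rot: [-3.142, -0.0, 0.181]
force: [-0.4, 0.0, -0.6]
grip_width: 0.0254
```

```bash
cat > k.py <<'E'
from h import *
import sys
np.set_printoptions(precision=4,suppress=True)
o=bot.observe();print("clk",o["clock"],o['force'],o['position'],o['grip_width'])
B=np.array([.6048,.0296]); a=.194
for n in sys.argv[1].split(","):
    p=bot.grab_frame(n);c=cloud(p)
    X,Y,Z=[c[...,i] for i in range(3)]
    bx=(X-B[0])*np.cos(a)+(Y-B[1])*np.sin(a); by=-(X-B[0])*np.sin(a)+(Y-B[1])*np.cos(a)
    for l in ["tip","butt","grip"]:
        for q in bot.pinpoint(p,l)[:1]:
            u,v=map(int,np.round(q["at"])); print(n,l,round(q["conf"],2),q["at"],"box",bx[v,u],by[v,u],Z[v,u])
    f=p["frame"].astype(int); dark=(f.max(-1)<60)&(abs(by)<.03)&(bx>-.1)&(bx<.3)&(Z>.01)&(Z<.3)
    for lo in np.arange(-.06,.24,.02):
        k=dark&(bx>=lo)&(bx<lo+.02)
        if k.sum()>5: print("%.2f:%d z%.3f..%.3f"%(lo,k.sum(),*np.percentile(Z[k],[5,95])),end="; ")
    print()
    if len(sys.argv)>2: save(p,n+sys.argv[2],(200,100,480,310) if n=="side" else None,2.5 if n=="side" else 1.25)
E
python3 k.py side
```

```text
clk 20.4 [-0.4176  0.0288 -0.5559] [0.6222 0.0344 0.0084] 0.025447010737921147
side tip 0.65 [341.3, 196.8] box 0.12654269492631204 0.0021138146979294836 0.02880928120315951
side grip 0.68 [307.7, 219.8] box -0.03009368089828362 -0.0006974132819033401 0.028973065734955505
-0.06:8 z0.019..0.032; -0.04:96 z0.018..0.208; -0.02:257 z0.025..0.185; 0.00:243 z0.027..0.127; 0.02:42 z0.029..0.170; 0.04:13 z0.013..0.192; 0.06:10 z0.014..0.026; 0.08:27 z0.013..0.032; 0.10:40 z0.016..0.032; 0.20:15 z0.033..0.073; 0.22:117 z0.025..0.071;
```

move_arm(moves="0 0 -8 0; 0 0 -16 0; 0 0 -24 0; 0 0 -32 0; 0 0 -38 0; 0 0 -44 0; 0 0 -50 0; 0 0 -55 0; 0 0 -60 0; 0 0 -60 0", grip_force=20)

```text
clock: 21.43
position: [0.6225, 0.0343, 0.0692]
tool_rot: [3.142, -0.001, 0.181]
force: [0.0, -0.1, -3.1]
grip_width: 0.0254
```

```bash
python3 k.py side
```

```text
clk 21.4333 [ 0.0372 -0.0923 -3.075 ] [0.6225 0.0343 0.0692] 0.025357166771858376
side tip 0.58 [340.6, 179.3] box 0.12077289468551605 -0.00010286137686173896 0.1118466042070273
side grip 0.74 [309.7, 208.1] box -0.024249674026385178 -0.006014027944622371 0.0812345836317293
-0.06:9 z0.068..0.080; -0.04:106 z0.067..0.270; -0.02:285 z0.079..0.245; 0.00:281 z0.085..0.186; 0.02:52 z0.089..0.235; 0.08:43 z0.090..0.109; 0.10:51 z0.094..0.113; 0.20:16 z0.031..0.069; 0.22:112 z0.025..0.072;
```

move_arm(moves="0 0 -6 0; 0 0 -12 0; 0 0 -18 0; 0 0 -18 0; 10 0 -21 0; 22 0 -25 0; 36 0 -29 0; 50 0 -34 0; 60 0 -37 0; 60 0 -37 0")

```text
clock: 22.47
position: [0.6829, 0.0456, 0.106]
tool_rot: [3.141, -0.002, 0.182]
force: [0.0, -0.3, -1.6]
grip_width: 0.0253
```

```bash
python3 k.py side _s.png
```

```text
clk 22.4667 [ 0.0491 -0.3453 -1.5512] [0.6829 0.0456 0.106 ] 0.025290027201655973
side tip 0.6 [227.3, 188.4] box -0.11813151075371785 0.33566024594559424 0.015468395499391163
side butt 0.75 [290.5, 222.5] box -0.0963064111001997 0.0076277006062836356 0.06060600650753978
side grip 0.94 [324.2, 187.5] box 0.0466858521649702 0.003776515582328945 0.11479937830053744
0.02:71 z0.093..0.298; 0.04:289 z0.108..0.280; 0.06:301 z0.118..0.221; 0.08:67 z0.124..0.273; 0.10:6 z0.244..0.265; 0.14:44 z0.131..0.157; 0.16:48 z0.144..0.163; 0.20:21 z0.036..0.074; 0.22:109 z0.022..0.072;
```

View pics/side_s.png

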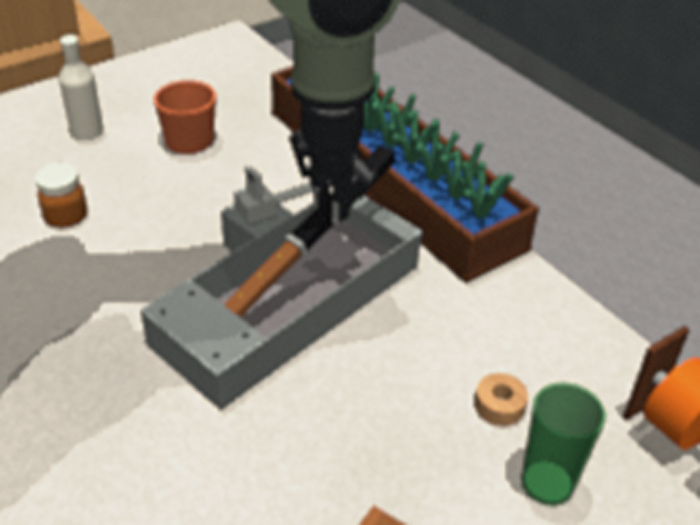

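The tip is well above the box at (390,160), and the handle is still under the wide ledge at (235,310). I'll go on forward, then up.

move_arm(moves="8 0 -1 0; 18 0 -2 0; 28 0 -4 0; 38 0 -6 0; 44 0 -8 0; 46 0 -8 0; 46 0 -20 0; 46 0 -40 0; 46 0 -60 0; 46 0 -80 0")

```text
clock: 23.5
position: [0.7259, 0.0531, 0.187]
tool_rot: [3.142, 0.0, 0.18]
force: [0.2, -0.5, -0.7]
grip_width: 0.0251
```

move_arm(moves="0 0 -20 0; 0 0 -40 0; 0 0 -55 0; 0 0 -65 0; 0 0 -70 0; 0 0 -70 0; 0 0 -70 0; 0 0 -70 0; 0 0 -70 0; 0 0 -70 0", grip_force=80)

```text
clock: 24.33
position: [0.7261, 0.0534, 0.2545]
tool_rot: [-3.142, 0.001, 0.181]
force: [0.7, -1.1, -1.5]
grip_width: 0.0246
```

```bash
python3 k.py side,top _f.png; python3 m.py w9.png | head -4
```

```text
clk 24.3333 [ 0.6926 -1.0901 -1.459 ] [0.7261 0.0534 0.2545] 0.02457212717674164
side tip 0.62 [368.0, 113.9] box 0.22151247409096195 -0.009204845499806338 0.31108303041786933
side butt 0.97 [298.2, 182.8] box 0.02349863777791781 0.10344787293854887 0.09113329225405908
side grip 0.73 [335.6, 143.3] box 0.09025309627567159 -0.002815351328487316 0.2650951275544584
0.06:49 z0.243..0.259; 0.08:69 z0.247..0.267; 0.10:109 z0.256..0.297; 0.12:58 z0.269..0.295; 0.14:9 z0.268..0.287; 0.18:14 z0.281..0.296; 0.20:31 z0.034..0.297; 0.22:123 z0.024..0.074; 
top butt 0.58 [315.1, 213.9] box -0.05203109780055081 -0.0010977890328020927 0.20731780443503744

[0.7264 0.0534 0.2553] 0.024131251953741592 [ 3.1416 -0.      0.1807] [-0.4896  0.765   0.6475  1.2781 -0.4567  1.2443 -1.2239]
cyl 1176 ((632.1539916992188, 151.86703491210938), (44.37478256225586, 45.5474967956543), 85.46111297607422) [0.0881 0.0937 0.095 ]
keytop 533 ((632.1790161132812, 152.15261840820312), (8.937149047851562, 34.337867736816406), 4.161792755126953) [0.1213 0.1321 0.1345]
bar 3514 ((767.222900390625, 149.05990600585938), (187.91249084472656, 120.83850860595703), 20.315950393676758) [0.0752 0.0775 0.0805]
```

View pics/side_f.png

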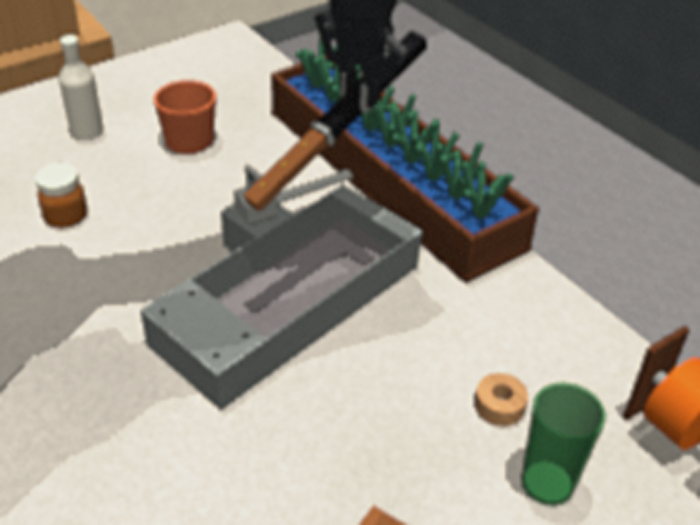

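The knife is held clear of the box, with its butt about 0.2 m up at (250,200). The key is seated, the lock is open and the bystanders haven't moved. Handing in.

```bash
python3 -c "
from h import *
o=bot.observe(); print(o['clock'],np.abs(o['qd']).max(),o['grip_width'],o['force'])
print(bot.job_done())"
```

```text
25.0333 0.0017542883243593602 0.02396801168645567 [ 0.42671024  0.48445637 -0.65753395]
the job is handed in; nothing more can be done
None
```

I carried out the whole task and handed it in at about 25 s of the 58 s allowed. The hand-in gives no verdict, so I don't know how it was judged.

- **Key and lock:** I put the key fully home in the lock and turned it anticlockwise to the stop. I released it there and left it in.
- **Knife:** I slid it back under the wide ledge and lifted it so that the ledge tipped its far end up. I then drew it out forward on the slant.

**Last checks:**
- The lock stands at about 1.30 rad, which is fully open.
- The top of the key is at 0.134 m, the height for fully seated.
- The knife is held at 80 N with the arm still. Its butt is at about 0.20 m and its tip at about 0.31 m, both well clear of the box and the key.
- The bystanders show no sign of having been moved in the last side view. The carton is outside that picture, but the arm touched nothing near it.

**Checks that disagreed:**
- The network's `bar_end` point from the side camera gave a lock angle of 1.08 rad, taken before my last small turns. The depth fit of the cylinder, made twice after those turns, gave 1.30 rad.
- The network's side-view position for the butt landed on the lock instead, so I took the butt's height from the top camera.
- The finger opening shrank from 25.4 to 24.0 mm as I raised the grip force. I took this as the grip squeezing tighter, as the knife did not appear to slip.

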